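# Uncouple the blow nozzle from the bench air outlet

### The arm

A 6-joint arm with a two-finger parallel gripper is mounted at the origin on a cart in front of the work surface, level with it; the furniture and walls round the work are solid. World frame = base frame: x ahead of the robot, y to its left, z up, the work surface at z = 0. Lengths are in mm, angles in rad, forces in N, time in s.
With the tool pointing down it reaches from about 375 to 825 mm from the base axis. Payload 5.5 kg.
Tool frame: the origin (TCP) lies on the centre line of the jaws, within the pads' length; the fingertips stand 14 mm ahead of it and the grasp point (between the pads) lies 5 mm behind it; z points along the fingers, y is the direction in which the jaws open and shut (so a half turn about z gives the same grasp; the last joint's range is limited). The gripper opens to 85 mm and grips with 20 to 120 N. Pads are 22 mm wide; open, the fingers measure 114 mm over their backs; the gripper's body (76 mm by 85 mm) begins 54 mm behind the grasp point. The pads swing forward as they close: fully open they stand 13 mm farther back than shut.
Start: joints at [-1.19, 0.314, -0.047, 1.21, 0, 1.571], TCP at [222.994, -557.017, 245.299] pointing down, gripper open.
Joint ranges: [-2.67, 2.67], [-0.69, 1.73], [-1.03, 1.25], [-2.08, 2.16], [-1.42, 1.45], [-3.14, 3.14]. Speed limits (rad/s): [2.39, 2.39, 3.01, 3.14, 3.14, 3.14].

### API

Orientations are given as a unit quaternion [x, y, z, w].
In Python, from plant import ctrl gives the robot as it stands.
- The arm moves only by the tool send_rows, never from a script. Its argument "motion" is one flat list of numbers, 5 for each row, row after row: the shift along the tool's x, y, z in cm, then the turn about the tool's z in degrees, then the closure, from -1 (fully open) to 1 (shut), so that 0 is half open. A call has 1 to 12 rows; each row is the pose to reach, as a shift and turn from the pose commanded when the call began, along the tool's axes at that moment; what a row does not reach only later rows make up. A row lasts 1/12 s, in which the tool goes at most 41.7 mm and 7.16 degrees, less where a joint would pass 70% of its speed; a pose out of reach is approached as far as the arm can. A call with a gripper value outside its range is refused whole. The fingers move at their own pace and stop on an object; "force" is the grip in N (left out, the last holds). Time passes only in rows, so rows that repeat a pose let the fingers close. It gives the time, the measured TCP pose, the force and the opening at its end, in the units of the state.
- ctrl.read_state(): the state, without advancing time (a new reading comes with each control period).
- ctrl.capture(name): name is "scene" or "side" or "wrist"; returns a dict with "img" (420x560x3 uint8, red, green, blue), "range_z" (420x560 float32, mm along the optical axis (not along the pixel's ray), 0 where there is no reading), "camera_matrix" (3x3 intrinsics, pixels), "k1" (the pictures are not rectified: a ray, as slopes to the right and down, at radius r is drawn at 1 + k1 r^2 times it, then the intrinsics apply), "R" (3x3) and "t" (3): a world point X has camera coordinates R X + t; the wrist camera has in their place "tool_from_camera" (4x4, takes a point from camera to tool coordinates, whose origin is the TCP and whose axes are the flange's). Camera axes: x right, y down, z forward; pixel columns grow to the right and rows downward; lengths in mm; the calibration is good to about 2 mm. A picture is of the moment at which its call begins: read the wrist's pose just before it.
- ctrl.finish_job(): hands the job in, once; it reports no verdict.
The state is a dict: "time": time; "joint_pos": joint angles; "qvel": joint speeds; "joint_torque": joint torques, N m; "position": TCP position; "orientation": TCP orientation; "wrist_force": force on the tool from outside, world axes, zero at the start; "wrist_torque": the same for the moment, N m; "gripper_width": opening from 0.0 (shut) to 1.0 (fully open).
Only numpy, scipy, OpenCV 4.12 (cv2) and the standard library are available. Lean on these libraries where they do the work, as an engineer would, in place of code of your own. Each camera call takes 0.05 s, during which the arm holds its last target.

### The job

Take the orange blow nozzle off the bench air outlet: draw the brass spring sleeve back until the nozzle pops loose, then pull the nozzle straight out so that the sleeve snaps fully forward again. Lay the nozzle down gently in the grey parts dish and let go, without shifting the dish or disturbing the box, the wood block or the pliers.

Things in the scene. Friction and masses are not known exactly. Their poses are not given: they have to be found in the camera images.
- outlet: fixed grey bench air outlet, base 130x100 mm; origin: on the bench, under the coupling. An aluminium block (56 mm wide, 50 mm high, small gauge on its side towards the robot) carries a quick coupling that slopes up 35 degrees to the robot's left (within about 35 degrees of straight left), the nozzle in its upper end. The block's front begins 47 mm behind the sleeve's centre (sleeve forward)
- sleeve_grip (a point): centre, on the axis, of the coupling's brass sleeve; moves with it. x: along the axis, from the block to the nozzle; z: square to it, upper side. A spool 42 mm long: a groove of 40 mm diameter, 30 mm wide, centred here, lies between two rims (54 mm diameter, 6 mm thick). Fingers fit between the rims only if they reach in square to the axis, so the tool must lean about 35 degrees
- sleeve (a joint): how far the sleeve is drawn back (along -x of sleeve_grip), in m: 0 fully forward, 0.015 at its stop; a spring pushes it forward with 3 N (forward) to 6 N (back). Past about 0.011 the lock opens and an ejector moves the nozzle 12 mm out, where it hangs in the socket and keeps the sleeve back at about 0.009 when let go. Pulled some 20 mm further, the nozzle frees it: it snaps to 0
- socket_mouth (a point): centre of the steel socket's open end, on the coupling axis, fixed; x points outward along the axis. The bore is 20 mm wide. The nozzle's inner end is 43 mm inside at first, about 30 mm after it has popped. With the sleeve forward a nozzle that is fully home is locked and cannot be pulled out
- nozzle_centre (a point): middle of the blow nozzle, on its axis; x runs to its black tapered tip. 109 mm long, 0.1 to 0.2 kg. Along x: steel plug from -54.5 to -10.5 mm (18 mm diameter), flange to -5.5 (32 mm), orange round grip to +32.5 (26 mm; grasp at about +14), black taper to +54.5. At first in the socket, along the coupling axis. Once popped it takes up to about 10 N to pull out
- dish: round grey metal parts dish with flaring sides, 131 mm across the rim, 28 mm high, open above, floor about 6 mm thick with some small hardware in it; loose, on the bench. Origin: centre of its underside
- disc_box: grey cardboard box 72x92x36 mm with a yellow label, loose on the bench, a bystander; stands to the other side of the outlet from the dish. Origin: centre of its underside
- wood_block: wooden block 65x110x38 mm further back on the bench, loose, a bystander. Origin: centre of its underside
- pliers_blue: blue-handled pliers 46x156x12 mm lying further back, loose, a bystander. Origin: centre of its underside
Not all that is in view belongs to the job. What is shaped like the part that bears nozzle_centre but turquoise is not meant. Several things have the shape of the dish; the one meant has the colours described above.

How it is judged:
By the outcome, as a careful person would: the job done as asked, in the order asked, and still so for the second after the job is handed in, with the robot touching nothing.
It also fails if it takes over 48 s, if anything falls off the work surface, if the arm or the gripper's body presses on something with over 40 N, if the wrist force passes 120 N, or if a joint passes its speed limit or range.

## Working session

There is one attempt and no reset: what is moved stays moved. The work goes in short steps, Python scripts to look and compute and a tool call to move; the robot and the scene stay as the last step left them, time stands still between calls to the robot, and variables do not carry over. Pictures are saved under pics/ and viewed, and the job is handed in when it is done.

Besides the shell and the picture viewer there is one more tool, called by a JSON object that holds its "api" and its "payload", one argument or row to a line. send_rows: Moves the arm, as the interface text tells. Its arguments: {"type":"object","properties":{"motion":{"type":"array","items":{"type":"number"}},"force":{"type":"number"}},"required":["motion"]}

```bash
ls; mkdir -p pics; cat > h.py <<'E'
import numpy as np, cv2
from plant import ctrl
from scipy.spatial.transform import Rotation as Ro
def cap(n):
    s=ctrl.read_state(); c=ctrl.capture(n); c['s']=s
    if 'R' not in c or n=='wrist':
        T=np.array(c['tool_from_camera']); Rt=Ro.from_quat(s['orientation']).as_matrix()
        Rw=Rt@T[:3,:3]; tw=Rt@T[:3,3]+np.array(s['position'])
        c['R']=Rw.T; c['t']=-Rw.T@tw
    c['R']=np.array(c['R']);c['t']=np.array(c['t']).reshape(3)
    return c
def save(c,name): cv2.imwrite('pics/'+name,c['img'][:,:,::-1])
def ray(c,u,v):
    K=np.array(c['camera_matrix']); k=c['k1']
    p=cv2.undistortPoints(np.array([[[u,v]]],float),K,np.array([k,0,0,0,0.]))[0,0]
    d=c['R'].T@np.array([p[0],p[1],1]); o=-c['R'].T@c['t']
    return o,d
def pt(c,u,v):
    z=float(c['range_z'][int(round(v)),int(round(u))]); o,d=ray(c,u,v); return o+d*z
def plane(c,u,v,h):
    o,d=ray(c,u,v); return o+d*(h-o[2])/d[2]
def cloud(c,mask):
    vs,us=np.nonzero(mask&(c['range_z']>0))
    K=np.array(c['camera_matrix'])
    p=cv2.undistortPoints(np.stack([us,vs],-1).astype(float)[:,None],K,np.array([c['k1'],0,0,0,0.]))[:,0]
    z=c['range_z'][vs,us]
    P=np.c_[p*z[:,None],z]
    return (P-c['t'])@c['R'],us,vs
def proj(c,X):
    q=c['R']@np.array(X)+c['t']; a=q[:2]/q[2]; a=a*(1+c['k1']*(a@a)); K=np.array(c['camera_matrix']); return K[:2,:2]@a+K[:2,2]
E
python3 - <<'E'
from h import *
for n in ['scene','side','wrist']:
    c=cap(n); save(c,n+'0.png'); print(n,c['R'].round(2).tolist(),(-c['R'].T@c['t']).round(),c['k1'])
print(ctrl.read_state())
E
```

```text
pics
scene [[-0.78, -0.63, -0.02], [-0.39, 0.51, -0.76], [0.49, -0.59, -0.65]] [ 77. 598. 755.] -0.14381958155288632
side [[-0.96, -0.27, 0.01], [-0.18, 0.61, -0.77], [0.21, -0.75, -0.63]] [281. 944. 931.] 0.009349757977837348
wrist [[0.37, -0.93, -0.0], [-0.89, -0.36, 0.3], [-0.28, -0.11, -0.95]] [ 293. -529.  373.] 0.005349221264484997
{'time': 0.15, 'joint_pos': array([-1.19000521e+00,  3.14085209e-01, -4.78533273e-02,  1.21019024e+00,
       -1.47018556e-05,  1.57081069e+00]), 'qvel': array([ 1.27637233e-03, -2.73025498e-03,  4.70258813e-03, -2.76054946e-05,
        3.03099113e-04, -2.85701382e-03]), 'joint_torque': array([ 6.73965751e-04, -5.40047050e+01,  3.40059185e+01,  1.32721534e-02,
        8.96434449e-05,  2.31315562e-05]), 'position': array([ 222.83073321, -556.62969158,  244.61791907]), 'orientation': array([ 9.81930594e-01,  1.89240231e-01, -1.33304333e-04, -6.52795186e-04]), 'wrist_force': array([0.22951778, 0.35745966, 0.71863126]), 'wrist_torque': array([-0.02501427,  0.00638589,  0.00438102]), 'gripper_width': 1.000953963804205}
```

View pics/scene0.png

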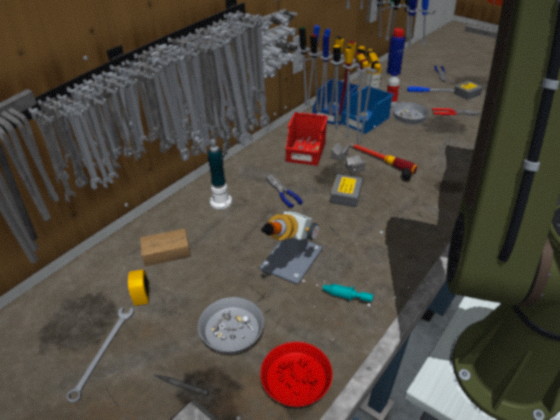

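View pics/side0.png

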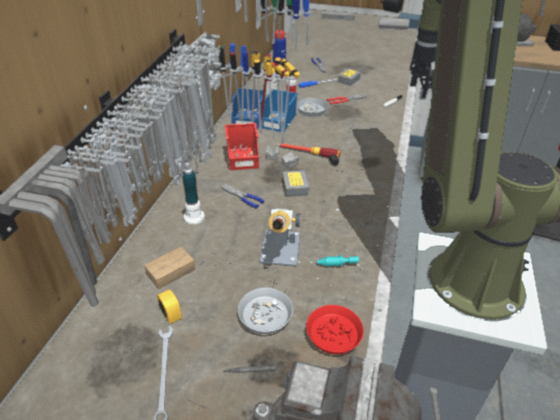

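View pics/wrist0.png

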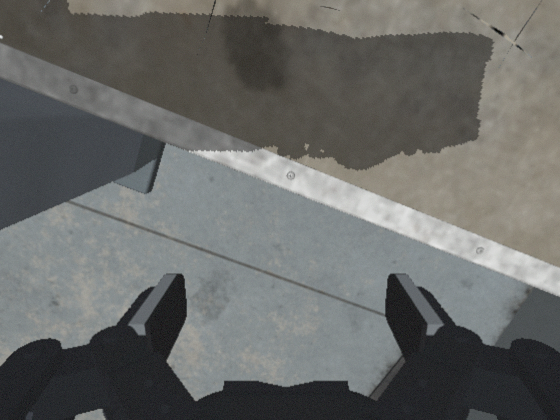

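Scene: the orange nozzle in the outlet is at about (283,228), with its black tip at (268,229), and the turquoise look-alike is at (348,292). The grey dish is at (231,326), the red dish at (296,375), and a far grey dish at (409,112). The box is at (347,190), the wood block at (164,246) and the pliers at (287,190). In the side view the nozzle is at (278,222), seen nearly end-on, and the dish is at (265,311). I choose the orange nozzle in the outlet and the near grey dish.

```bash
python3 - <<'E'
from h import *
for n,(u0,v0,u1,v1) in {'scene':(180,150,380,400),'side':(220,150,380,350)}.items():
    c=cap(n); cv2.imwrite(f'pics/{n}_crop1.png',cv2.resize(c['img'][v0:v1,u0:u1,::-1],None,fx=3 if n=='side' else 2.4,fy=3 if n=='side' else 2.4,interpolation=cv2.INTER_CUBIC))
    np.savez(n+'0.npz',**{k:c[k] for k in['img','range_z','camera_matrix','k1','R','t']})
    hsv=cv2.cvtColor(c['img'],cv2.COLOR_RGB2HSV)
    reg=np.zeros(hsv.shape[:2],bool); reg[v0:v1,u0:u1]=1
    H,S,V=hsv[...,0],hsv[...,1],hsv[...,2]
    m=reg&(S>120)&(V>90)&(H>5)&(H<28)
    P,us,vs=cloud(c,m)
    k=(P[:,2]>40); P=P[k]
    print(n,len(P),P.mean(0).round(1),P.min(0).round(),P.max(0).round(), us[k].mean(),vs[k].mean())
    for u,v in ([(231,326),(347,190),(164,246),(283,228),(409,112)] if n=='scene' else [(265,311),(295,183),(170,267),(278,222),(312,106)]):
        print((u,v),pt(c,u,v).round(1))
E
```

```text
scene 442 [502.4  66.3 145.6] [483.  -1.  94.] [537. 110. 182.] 284.21493212669685 226.05203619909503
(231, 326) [500.5 247.7   1.5]
(347, 190) [ 534.5 -243.    36.4]
(164, 246) [759.3 197.5  36.1]
(283, 228) [495.4  79.4 153.4]
(409, 112) [ 617.2 -804.    11.6]
side 156 [508.9  76.3 148.4] [487.  -5.  96.] [535. 123. 181.] 279.36538461538464 221.03205128205127
(265, 311) [496.  244.9   4. ]
(295, 183) [ 543.7 -239.9   34.5]
(170, 267) [762.  203.7  36.1]
(278, 222) [501.3 118.4 182.4]
(312, 106) [ 614.6 -816.3    5.5]
```

View pics/scene_crop1.png

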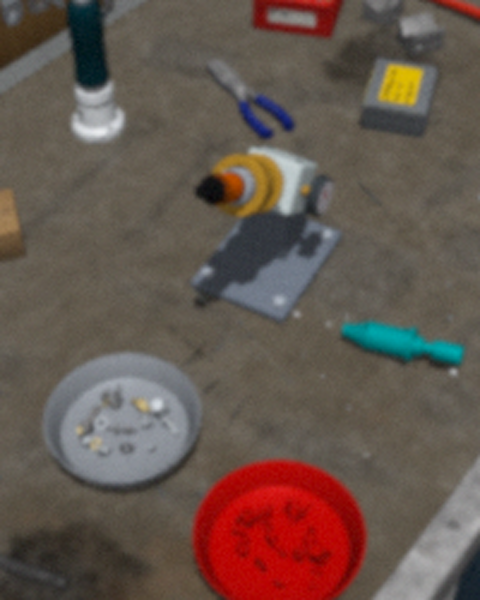

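View pics/side_crop1.png

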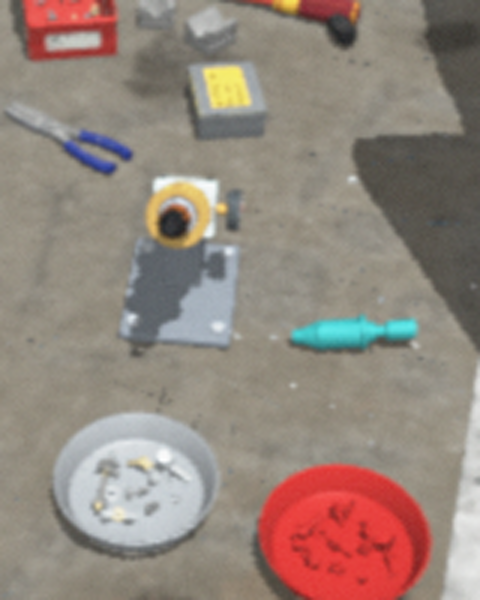

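```bash
python3 - <<'E'
from h import *
for n,(u0,v0,u1,v1) in {'scene':(250,195,330,290),'side':(255,200,320,275)}.items():
    c=dict(np.load(n+'0.npz')); c['k1']=float(c['k1'])
    hsv=cv2.cvtColor(c['img'],cv2.COLOR_RGB2HSV).astype(int)
    reg=np.zeros(hsv.shape[:2],bool); reg[v0:v1,u0:u1]=1
    H,S,V=hsv[...,0],hsv[...,1],hsv[...,2]
    for nm,m in dict(black=(V<55),orange=(S>150)&(H<13)&(V>120),brass=(S>110)&(H>14)&(H<28),plate=(S<60)&(V>80),white=(S<50)&(V>150)).items():
        P,us,vs=cloud(c,reg&m)
        if nm in('plate',):
            k=(abs(P[:,2]-5)<9); Q=P[k]; 
            if len(Q)>10:
              r=cv2.minAreaRect(Q[:,:2].astype(np.float32)); print(n,nm,len(Q),r, cv2.boxPoints(r).round().tolist(), np.median(Q[:,2]))
        else:
            k=P[:,2]>60; Q=P[k]
            if len(Q): print(n,nm,len(Q),np.median(Q,0).round(1),np.percentile(Q,5,axis=0).round(),np.percentile(Q,95,axis=0).round())
E
```

```text
scene black 121 [497.2 119.8 179.9] [475.  14.  90.] [506. 133. 187.]
scene orange 29 [498.3  91.8 164.5] [494.  83. 157.] [510. 104. 178.]
scene brass 388 [499.   63.5 140.8] [488.  33. 112.] [529.  90. 165.]
scene plate 5044 ((570.4832153320312, -37.18083190917969), (218.52015686035156, 341.0637512207031), 37.32780456542969) [[380.0, 32.0], [587.0, -239.0], [761.0, -107.0], [554.0, 165.0]] 0.22570822521389203
scene white 221 [501.7  10.3 117.3] [493. -11.  92.] [540.  29. 126.]
side black 35 [499.6 123.3 180.7] [495. 115. 171.] [507. 134. 187.]
side orange 6 [501.5 103.7 177.3] [497.  94. 171.] [505. 106. 179.]
side brass 178 [508.4  74.2 146.7] [489.  34. 126.] [533. 119. 166.]
side plate 3907 ((510.0657653808594, -43.91477966308594), (200.41087341308594, 318.6728210449219), 17.35913848876953) [[367.0, 78.0], [462.0, -226.0], [653.0, -166.0], [558.0, 138.0]] 0.3298323028465392
side white 149 [504.3  10.8 121.2] [494. -17.  88.] [546.  81. 159.]
```

{"api": "send_rows", "payload": {
  "motion": [48,-44,-5.5,-70,-1,48,-44,-5.5,-70,-1,48,-44,-5.5,-70,-1,48,-44,-5.5,-70,-1,48,-44,-5.5,-70,-1,48,-44,-5.5,-70,-1,48,-44,-5.5,-70,-1,48,-44,-5.5,-70,-1,48,-44,-5.5,-70,-1,48,-44,-5.5,-70,-1,48,-44,-5.5,-70,-1,48,-44,-5.5,-70,-1]
}}

```text
time: 1.25
position: [439.2, -106.0, 287.8]
orientation: [0.696, 0.718, 0.0, 0.0]
wrist_force: [1.8, -0.1, 0.5]
gripper_width: 1.001
```

{"api": "send_rows", "payload": {
  "motion": [13.5,7,-1,0,-1,13.5,7,-1,0,-1,13.5,7,-1,0,-1,13.5,7,-1,0,-1,13.5,7,-1,0,-1,13.5,7,-1,0,-1]
}}

```text
time: 1.75
position: [504.8, 30.5, 297.1]
orientation: [0.695, 0.719, -0.0, -0.0]
wrist_force: [-0.3, -0.2, 0.7]
gripper_width: 1.0
```

```bash
python3 - <<'E'
from h import *
c=cap('wrist'); save(c,'wrist1.png'); s=c['s']; print(s['position'],s['orientation'],s['wrist_force'])
np.savez('w1.npz',**{k:c[k] for k in['img','range_z','camera_matrix','k1','R','t']})
E
```

```text
[504.78072094  30.53897722 297.1029484 ] [ 6.94689947e-01  7.19309247e-01 -2.76739795e-04 -9.67868712e-05] [-0.31572246 -0.15695554  0.6973093 ]
```

View pics/wrist1.png

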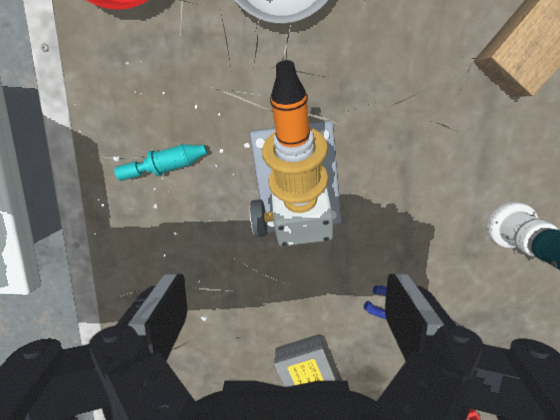

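```bash
cat > fit.py <<'E'
from h import *
from scipy.optimize import least_squares
def axisfit(c,reg,verbose=1):
    u0,v0,u1,v1=reg
    hsv=cv2.cvtColor(c['img'],cv2.COLOR_RGB2HSV).astype(int)
    R=np.zeros(hsv.shape[:2],bool); R[v0:v1,u0:u1]=1
    H,S,V=hsv[...,0],hsv[...,1],hsv[...,2]
    mo=(R&(S>170)&(H<13)&(V>110)).astype(np.uint8); mo=cv2.erode(mo,np.ones((3,3)))
    mb=(R&(S>110)&(H>=14)&(H<28)&(V>80)).astype(np.uint8)
    Po,us,vs=cloud(c,mo>0)
    def f(p):
        a=np.array([np.cos(p[3])*np.cos(p[2]),np.sin(p[3])*np.cos(p[2]),np.sin(p[2])])
        q=Po-np.array([p[0],Po[:,1].mean(),p[1]]); r=np.linalg.norm(np.cross(q,a),axis=1); return r-13
    m=Po.mean(0)
    s=least_squares(f,[m[0],m[2]-10,np.radians(35),np.pi/2],loss='soft_l1')
    p=s.x; a=np.array([np.cos(p[3])*np.cos(p[2]),np.sin(p[3])*np.cos(p[2]),np.sin(p[2])])
    o=np.array([p[0],Po[:,1].mean(),p[1]])
    if verbose: print('orange n',len(Po),'axis pt',o.round(1),'elev,head',np.degrees(p[2:]).round(2),'rms',np.sqrt((f(p)**2).mean()).round(2))
    return o,a,Po,mo,mb
E
python3 - <<'E'
from fit import *
c=dict(np.load('w1.npz')); c['k1']=float(c['k1'])
o,a,Po,mo,mb=axisfit(c,(245,50,345,250))
t=(Po-o)@a; print('orange span',np.percentile(t,[0.5,99.5]).round(1))
Pb,us,vs=cloud(c,mb>0); tb=(Pb-o)@a; q=Pb-o-np.outer(tb,a); r=np.linalg.norm(q,axis=1)
for b in range(-110,0,3):
    k=(tb>=b)&(tb<b+3)
    if k.sum()>3: print(b,k.sum(),np.percentile(r[k],[10,50,95]).round(1))
# all points near axis
u0,v0,u1,v1=245,50,345,250
R=np.zeros(mo.shape,bool); R[v0:v1,u0:u1]=1
P,us,vs=cloud(c,R); t=(P-o)@a; r=np.linalg.norm(P-o-np.outer(t,a),axis=1)
print('--all')
for b in range(-66,70,3):
    k=(t>=b)&(t<b+3)&(r<32)
    if k.sum()>3: print(b,k.sum(),np.percentile(r[k],[10,50,95]).round(1),np.median(c['img'][vs[k],us[k]],axis=0))
# silhouette mid line
for nm,m in(('o',mo),('b',mb)):
    for v in range(60,215,8):
        uu=np.nonzero(m[v])[0]
        if len(uu)>8: print(nm,v,uu.min(),uu.max())
for X in (o-40*a,o,o+40*a): print(X.round(1),proj(c,X).round(1))
E
```

```text
Traceback (most recent call last):
  File "fit.py", line 10, in axisfit
    Po,us,vs=cloud(c,mo>0)
             ~~~~~^^^^^^^^
  File "h.py", line 25, in cloud
    p=cv2.undistortPoints(np.stack([us,vs],-1).astype(float)[:,None],K,np.array([c['k1'],0,0,0,0.]))[:,0]
      ~~~~~~~~~~~~~~~~~~~^^^^^^^^^^^^^^^^^^^^^^^^^^^^^^^^^^^^^^^^^^^^^^^^^^^^^^^^^^^^^^^^^^^^^^^^^^^
cv2.error: OpenCV(4.12.0) /io/opencv/modules/calib3d/src/undistort.dispatch.cpp:347: error: (-215:Assertion failed) CV_IS_MAT(_src) && CV_IS_MAT(_dst) && (_src->rows == 1 || _src->cols == 1) && (_dst->rows == 1 || _dst->cols == 1) && _src->cols + _src->rows - 1 == _dst->rows + _dst->cols - 1 && (CV_MAT_TYPE(_src->type) == CV_32FC2 || CV_MAT_TYPE(_src->type) == CV_64FC2) && (CV_MAT_TYPE(_dst->type) == CV_32FC2 || CV_MAT_TYPE(_dst->type) == CV_64FC2) in function 'cvUndistortPointsInternal'
```

```bash
python3 - <<'E'
from h import *
c=dict(np.load('w1.npz'))
hsv=cv2.cvtColor(c['img'],cv2.COLOR_RGB2HSV)
for u,v in [(286,65),(291,100),(291,122),(300,122),(295,150),(298,185)]: print((u,v),c['img'][v,u],hsv[v,u],c['range_z'][v,u])
print((c['range_z'][50:250,245:345]>0).mean())
E
```

```text
(286, 65) [47 45 48] [140  16  48] 220.97713
(291, 100) [53 51 55] [135  19  55] 231.46089
(291, 122) [228 128  45] [ 14 205 228] 242.49706
(300, 122) [213 117  39] [ 13 208 213] 246.75006
(295, 150) [204 211 217] [104  15 217] 261.43018
(298, 185) [197 162  89] [ 20 140 197] 283.5493
0.99595
```

```bash
sed -i 's/(S>170)&(H<13)&(V>110)/(S>165)\&(H<17)\&(V>110)/; s/(S>110)&(H>=14)/(S>90)\&(S<170)\&(H>=15)/' fit.py
cat > an.py <<'E'
from fit import *
def an(c,reg,lo=-66,hi=70):
    o,a,Po,mo,mb=axisfit(c,reg)
    t=(Po-o)@a; print('orange span',np.percentile(t,[0.5,99.5]).round(1))
    u0,v0,u1,v1=reg
    R=np.zeros(mo.shape,bool); R[v0:v1,u0:u1]=1
    P,us,vs=cloud(c,R); t=(P-o)@a; r=np.linalg.norm(P-o-np.outer(t,a),axis=1)
    for b in range(lo,hi,2):
        k=(t>=b)&(t<b+2)&(r<32)
        if k.sum()>3: print(b,k.sum(),np.percentile(r[k],[10,50,95]).round(1),np.median(c['img'][vs[k],us[k]],axis=0))
    return o,a,mo,mb
E
python3 - <<'E'
from an import *
c=dict(np.load('w1.npz')); c['k1']=float(c['k1'])
o,a,mo,mb=an(c,(245,50,345,250))
for nm,m in(('o',mo),('b',mb)):
    for v in range(60,215,8):
        uu=np.nonzero(m[v])[0]
        if len(uu)>8: print(nm,v,uu.min(),uu.max())
for X in (o-80*a,o-40*a,o,o+40*a): print(X.round(1),proj(c,X).round(1))
E
```

```text
orange n 950 axis pt [506.5  94.3 157. ] elev,head [34.53 99.58] rms 0.48
orange span [-6.9 24.5]
-64 31 [26.  26.6 27. ] [178. 150.  86.]
-62 96 [26.2 26.8 27.5] [188.  155.5  85. ]
-60 433 [21.  24.6 26.9] [202. 165.  87.]
-58 263 [20.2 23.  25.9] [200. 164.  86.]
-56 78 [19.6 20.3 21.2] [177.5 145.   78. ]
-54 69 [19.5 20.3 21. ] [178. 146.  78.]
-52 74 [19.6 20.3 21. ] [178.  146.5  78.5]
-50 74 [19.6 20.3 21. ] [174.5 143.   77. ]
-48 74 [19.7 20.4 21.1] [175. 144.  76.]
-46 75 [19.6 20.3 21.1] [176. 144.  77.]
-44 74 [19.6 20.5 21.4] [174.  142.   76.5]
-42 76 [19.6 20.4 21.3] [173.5 142.   76. ]
-40 83 [19.5 20.4 21.3] [175. 144.  77.]
-38 58 [19.6 20.3 21.2] [180. 147.  79.]
-36 42 [20.2 20.6 21.4] [177.  145.5  78. ]
-34 4 [21.2 21.4 21.6] [178.5 146.   78.5]
-32 5 [16.5 16.6 16.7] [110. 103.  74.]
-30 5 [16.6 17.1 17.3] [114.  96.  63.]
-28 64 [26.3 26.8 27.4] [172.  140.5  76. ]
-26 144 [15.9 26.9 27.6] [182.  153.5  84.5]
-24 811 [17.3 23.1 27.1] [200. 165.  88.]
-22 506 [15.  21.3 25.9] [200. 165.  89.]
-20 29 [14.1 15.4 16.7] [192. 202. 209.]
-18 54 [15.3 15.9 16.6] [17
[... 889 characters left out ...]
8] [44. 44. 47.]
28 116 [10.3 11.  12.4] [43. 44. 46.]
30 113 [ 9.5 10.2 11.2] [43. 43. 45.]
32 93 [ 8.7  9.3 10.6] [44. 44. 46.]
34 93 [8.1 8.8 9.7] [44. 43. 46.]
36 90 [7.  7.9 8.9] [43. 43. 45.]
38 72 [6.5 7.3 8.3] [43. 43. 45.]
40 58 [6.3 6.8 8.1] [43. 43. 45.]
42 65 [6.  6.7 7.6] [43. 43. 45.]
44 62 [5.8 6.4 7.5] [42. 42. 45.]
46 159 [1.9 4.5 6.6] [42. 42. 44.]
o 116 275 306
o 124 276 306
o 132 277 307
o 140 284 297
b 140 266 325
b 148 262 327
b 156 263 325
b 164 267 321
b 172 271 326
b 180 269 327
b 188 270 324
b 196 277 317
b 204 285 314
b 212 270 302
[517.5  29.3 111.7] [299.3 192.3]
[512.   61.8 134.4] [295.7 161.3]
[506.5  94.3 157. ] [291.2 122.8]
[501.  126.8 179.7] [285.5  73.7]
```

The tip is at (286,65) and the orange grip at (291,122). The steel socket and flange are at (295,148), and the brass rims at (295,150) and (298,185). A cylinder fit gives elevation 34.5°, heading 99.6°, and radii of 13, 16, 20 and 27 mm, all matching the description.

Moves can only turn about the tool's z, so I can't lean the tool. I'll straddle the nozzle with vertical fingers and push the front rim back with the fingertips.

{"api": "send_rows", "payload": {
  "motion": [6.4,0.4,5.7,-7.6,0.08,6.4,0.4,5.7,-7.6,0.08,6.4,0.4,5.7,-7.6,0.08,6.4,0.4,5.7,-7.6,0.08,6.4,0.4,5.7,-7.6,0.08,6.4,0.4,5.7,-7.6,0.08],
  "force": 40
}}

```text
time: 2.3
position: [507.0, 92.0, 241.6]
orientation: [0.647, 0.762, 0.0, 0.001]
wrist_force: [0.7, -0.2, -0.1]
gripper_width: 0.463
```

```bash
python3 - <<'E'
from h import *
c=cap('wrist'); save(c,'wrist2.png'); s=c['s']; print(s['position'],s['orientation'],s['wrist_force'],s['gripper_width'],s['joint_pos'])
np.savez('w2.npz',T=c['tool_from_camera'],**{k:c[k] for k in['img','range_z','camera_matrix','k1','R','t']})
c=cap('side'); cv2.imwrite('pics/side2.png',cv2.resize(c['img'][120:300,200:400,::-1],None,fx=3,fy=3))
E
```

```text
[507.00117652  91.95300378 241.55609637] [6.47404525e-01 7.62146103e-01 4.46706919e-04 7.06787190e-04] [ 0.68847175 -0.17460731 -0.1412192 ] 0.4629368775575684 [ 1.79739978e-01  1.54823176e-01 -2.58264070e-01  1.15612188e+00
 -5.26473697e-04  1.58808817e+00]
```

View pics/wrist2.png

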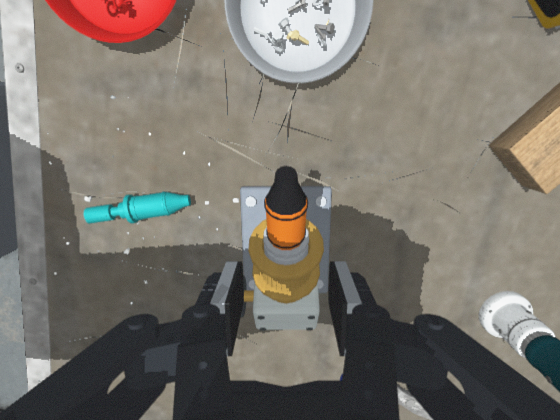

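View pics/side2.png

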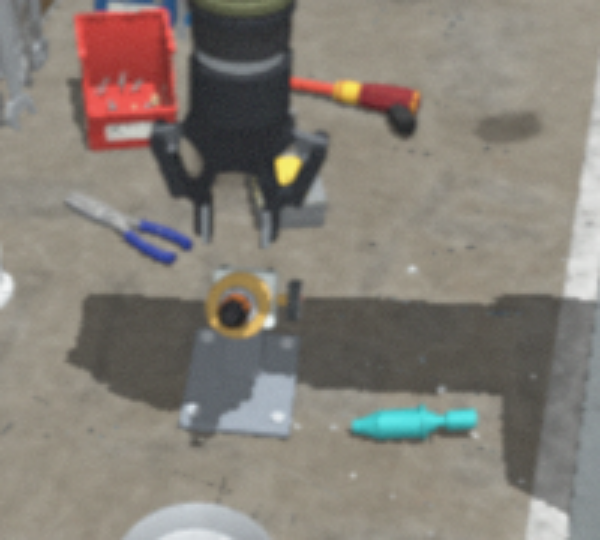

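```bash
python3 - <<'E'
from an import *
c=dict(np.load('w2.npz')); c['k1']=float(c['k1'])
m=np.zeros((420,560),bool); m[240:370,205:365]=1
c2=dict(c); T=c['T']; c2['R']=T[:3,:3].T; c2['t']=-T[:3,:3].T@T[:3,3]
P,us,vs=cloud(c2,m)
k=(P[:,2]>-60)&(P[:,2]<30)&(abs(P[:,1])<60); P=P[k]
for side in(-1,1):
    Q=P[P[:,1]*side>0]; print(side,len(Q),'zmax',np.percentile(Q[:,2],[50,90,99,100]).round(1)); 
    E=Q[Q[:,2]>0]; print(' tip region x',np.percentile(E[:,0],[1,50,99]).round(1),'y',np.percentile(E[:,1],[1,50,99]).round(1))
    for z in range(-30,18,4):
        E=Q[(Q[:,2]>=z)&(Q[:,2]<z+4)]
        if len(E): print('  ',z,len(E),E.min(0).round(1),E.max(0).round(1))
an(c,(235,160,335,310),-30,0)
E
```

```text
-1 3238 zmax [-22.6   1.6  10.2  12.9]
 tip region x [-10.8   6.8  11.2] y [-32.6 -20.7 -19.7]
   -30 134 [ -9.3 -27.6 -29.9] [ 12.4 -20.  -26. ]
   -26 511 [-12.2 -26.5 -26. ] [ 11.4 -19.5 -22. ]
   -22 199 [-12.2 -29.6 -21.9] [ 11.5 -19.6 -18. ]
   -18 232 [-10.9 -30.6 -18. ] [ 11.3 -19.6 -14. ]
   -14 224 [-11.4 -31.5 -14. ] [ 11.5 -19.6 -10. ]
   -10 206 [-11.6 -32.5 -10. ] [ 11.5 -19.6  -6. ]
   -6 212 [-11.3 -33.3  -6. ] [ 11.4 -19.7  -2. ]
   -2 199 [-11.5 -33.4  -2. ] [ 11.4 -19.6   2. ]
   2 166 [-11.5 -32.7   2. ] [ 11.4 -19.6   6. ]
   6 111 [-10.9 -31.4   6.1] [ 11.2 -19.6  10. ]
   10 33 [-10.5 -20.1  10.3] [  9.  -19.7  12.9]
1 3077 zmax [-21.9   1.9  10.5  13.3]
 tip region x [-10.5   6.9  11.4] y [19.3 20.2 31.9]
   -30 127 [ -8.1  19.6 -29.9] [ 12.3  26.4 -26. ]
   -26 513 [-11.9  19.1 -26. ] [ 11.6  26.1 -22. ]
   -22 209 [-11.3  19.2 -22. ] [ 11.5  28.2 -18. ]
   -18 220 [-11.1  19.3 -18. ] [ 11.6  29.5 -14. ]
   -14 208 [-11.8  19.2 -14. ] [ 11.5  30.1 -10. ]
   -10 200 [-10.7  19.2 -10. ] [11.4 31.2 -6. ]
   -6 207 [-11.4  19.2  -6. ] [11.4 32.1 -2. ]
   -2 194 [
[... 195 characters left out ...]
[506.6  94.3 157. ] elev,head [34.8 99.3] rms 0.34
orange span [-6.  24.4]
-30 13 [15.9 16.6 17. ] [104.  98.  81.]
-28 43 [15.9 26.9 27.4] [119. 102.  59.]
-26 180 [16.  26.9 27.6] [121. 105.  60.]
-24 1288 [18.  22.9 27. ] [131. 109.  61.]
-22 687 [15.6 21.6 26.1] [131. 110.  62.]
-20 26 [14.8 15.4 16.4] [124.5 130.  133. ]
-18 41 [15.6 15.9 16.2] [117. 122. 126.]
-16 86 [15.3 16.  16.5] [120. 124. 128.]
-14 317 [13.  14.6 16.1] [128. 132. 136.]
-12 48 [12.8 13.1 15.5] [125.   82.5  51.5]
-10 41 [13.  13.4 13.9] [67. 48. 33.]
-8 106 [12.8 13.2 14. ] [109.   70.   34.5]
-6 64 [12.7 13.1 13.6] [152.  85.  34.]
-4 66 [12.5 12.9 13.5] [187.5 102.   38. ]
-2 59 [12.6 13.1 13.6] [215. 117.  42.]
```

Both pads are at ±19.4 mm in tool y, centred on the flange, with the tips about 12 mm ahead of the TCP. I'll descend astride the nozzle, ahead of the front rim.

{"api": "send_rows", "payload": {
  "motion": [0.3,0,2.5,0,0.08,0.3,0,4.5,0,0.08,0.3,0,6,0,0.08,0.3,0,7,0,0.08,0.3,0,8,0,0.08,0.3,0,8,0,0.08,0.3,0,8,0,0.08]
}}

```text
time: 2.98
position: [506.1, 96.0, 160.6]
orientation: [0.647, 0.763, 0.0, 0.0]
wrist_force: [-0.1, -0.1, -0.8]
gripper_width: 0.458
```

```bash
python3 - <<'E'
from h import *
c=cap('wrist'); save(c,'wrist3.png'); s=c['s']; print(s['position'],s['orientation'],s['wrist_force'],s['gripper_width'])
np.savez('w3.npz',T=c['tool_from_camera'],**{k:c[k] for k in['img','range_z','camera_matrix','k1','R','t']})
c=cap('side'); cv2.imwrite('pics/side3.png',cv2.resize(c['img'][150:290,220:360,::-1],None,fx=4,fy=4))
E
```

```text
[506.14351774  95.979382   160.64516454] [6.46854469e-01 7.62613464e-01 1.37846314e-05 1.78476059e-05] [-0.12448414 -0.09177578 -0.81030166] 0.4582838182207069
```

View pics/wrist3.png

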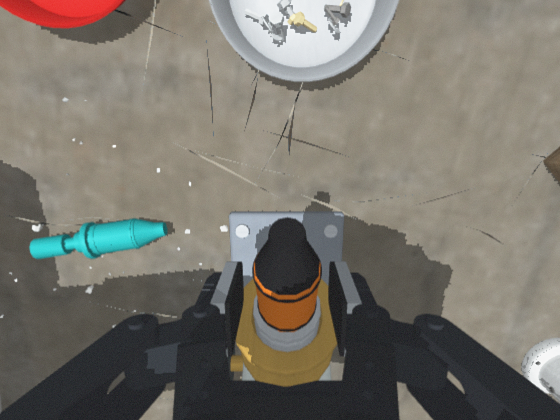

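View pics/side3.png

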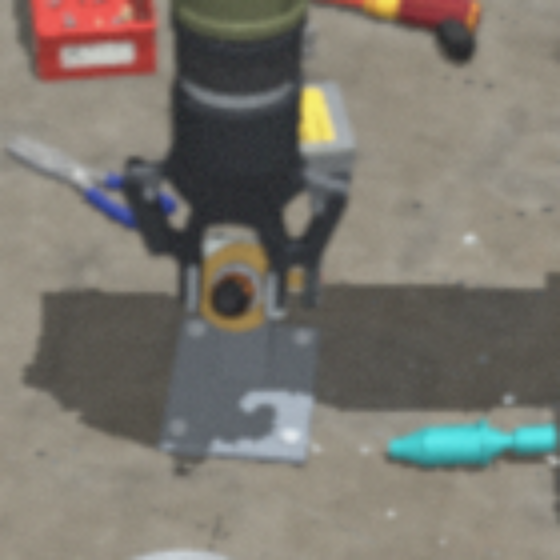

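{"api": "send_rows", "payload": {
  "motion": [-0.4,0,0.28,0,0.08,-0.8,0,0.56,0,0.08,-1.2,0,0.84,0,0.08,-1.47,0,1.03,0,0.08,-1.47,0,1.03,0,0.08,-1.47,0,1.03,0,0.08]
}}

```text
time: 3.58
position: [509.0, 81.7, 150.5]
orientation: [0.647, 0.763, 0.001, 0.0]
wrist_force: [1.5, 1.0, 3.9]
gripper_width: 0.46
```

```bash
cat > look.py <<'E'
import sys
from h import *
n=sys.argv[1]
c=cap('wrist'); save(c,f'wrist{n}.png'); s=c['s']; print(s['position'],s['orientation'],s['wrist_force'],s['gripper_width'],s['time'])
np.savez(f'w{n}.npz',T=c['tool_from_camera'],**{k:c[k] for k in['img','range_z','camera_matrix','k1','R','t']})
E
python3 look.py 4
```

```text
[509.03812793  81.65455167 150.54533672] [6.46817234e-01 7.62644718e-01 6.54690978e-04 2.66561976e-04] [1.4825427  0.96057097 3.92994014] 0.4601526833842708 3.5833
```

View pics/wrist4.png

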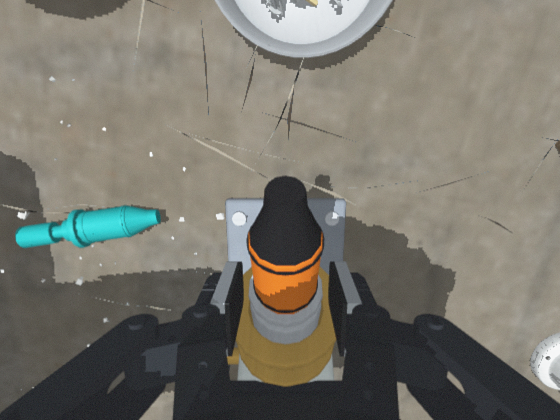

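{"api": "send_rows", "payload": {
  "motion": [-0.25,0,0.17,0,0.08,-0.5,0,0.34,0,0.08,-0.5,0,0.34,0,0.08,-0.5,0,0.34,0,0.08]
}}

```text
time: 3.97
position: [509.8, 77.0, 147.2]
orientation: [0.647, 0.763, 0.001, 0.0]
wrist_force: [0.3, 2.5, 5.6]
gripper_width: 0.459
```

```bash
python3 look.py 5; python3 - <<'E'
from an import *
c=dict(np.load('w5.npz')); c['k1']=float(c['k1'])
an(c,(245,170,327,385),-46,0)
E
```

```text
[509.80816612  76.98849167 147.15513536] [6.46645407e-01 7.62790427e-01 6.48680003e-04 2.48806838e-04] [0.30614986 2.45090188 5.55077676] 0.45871416969115886 3.9667
orange n 3666 axis pt [504.5 109.  161.5] elev,head [29.13 99.02] rms 0.34
orange span [-10.   21.9]
-46 123 [11.  16.6 17.1] [120. 125. 128.]
-44 169 [ 8.8 16.5 17.3] [121. 126. 130.]
-42 191 [ 8.8 16.5 17.4] [122. 127. 131.]
-40 407 [ 7.   9.  17.6] [127. 132. 136.]
-38 908 [12.4 15.2 17.3] [129. 134. 138.]
-36 384 [12.4 14.2 16.2] [129. 133. 138.]
-22 33 [15.4 15.7 16. ] [124. 128. 133.]
-20 192 [15.7 16.  16.4] [124. 129. 133.]
-18 607 [13.1 15.2 16.3] [132. 136. 141.]
-16 679 [12.9 14.3 15.9] [156. 138. 141.]
-14 83 [12.9 13.2 13.6] [151.  90.  43.]
-12 303 [12.8 13.3 14. ] [79. 58. 45.]
-10 238 [12.7 13.  13.9] [227. 127.  47.]
-8 213 [12.7 13.  13.5] [234. 135.  47.]
-6 212 [12.6 13.  13.5] [234. 135.  47.]
-4 229 [12.6 13.  13.5] [234. 135.  47.]
-2 239 [12.6 13.  13.4] [233. 135.  47.]
```

View pics/wrist5.png

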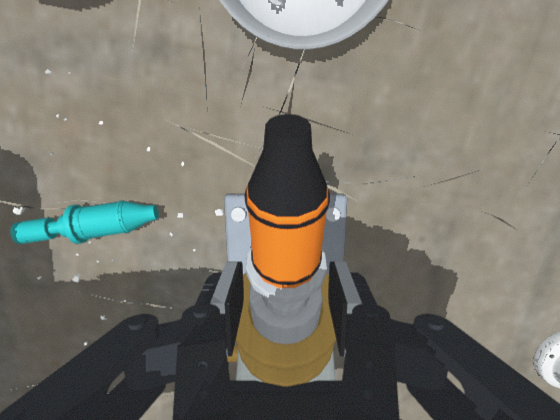

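The nozzle has popped: its tip is now at (289,125), more steel shows, and it sags slightly to 29°. Next I back off the rim and centre on the orange grip.

{"api": "send_rows", "payload": {
  "motion": [1,0,-0.5,0,0.08,2,0,-0.9,0,0.08,3,0,-1.1,0,0.08,3.55,0,-1.1,0,0.08,3.55,0,-1.1,0,0.08,3.55,0,-1.1,0,0.08]
}}

```text
time: 4.52
position: [503.0, 112.3, 157.4]
orientation: [0.646, 0.763, -0.0, -0.0]
wrist_force: [-0.3, -0.2, 0.5]
gripper_width: 0.457
```

```bash
python3 look.py 6; python3 - <<'E'
from an import *
c=dict(np.load('w6.npz')); c['k1']=float(c['k1'])
o,a,mo,mb=an(c,(240,150,330,410),-26,-2)
E
```

```text
[503.01727488 112.31723689 157.41053146] [ 6.46152184e-01  7.63208507e-01 -3.58162472e-04 -4.22289675e-05] [-0.2581412  -0.20150123  0.4641009 ] 0.4574972155828733 4.5167
orange n 1654 axis pt [504.7 108.  160.7] elev,head [29.09 98.88] rms 0.26
orange span [-8.3 23.2]
-20 52 [15.8 16.1 16.5] [120. 124. 128.]
-18 138 [15.5 16.1 16.8] [121. 125. 129.]
-16 762 [13.2 14.8 16.2] [125. 129. 133.]
-14 171 [13.1 14.3 15.9] [124. 129. 133.]
-12 68 [13.1 13.5 23. ] [59.5 52.  38. ]
-10 264 [12.8 13.3 21.8] [73. 56. 35.]
-8 146 [12.8 13.  23.1] [150.  84.  34.]
-6 134 [12.7 13.1 22. ] [150.5  84.   33. ]
-4 144 [12.7 13.1 23.8] [150.  84.  33.]
```

View pics/wrist6.png

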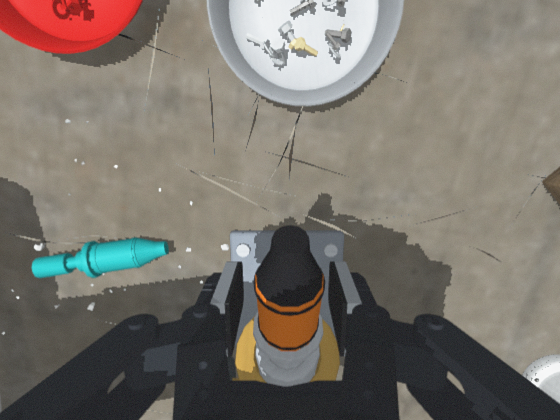

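{"api": "send_rows", "payload": {
  "motion": [0,0.1,0,0,0.3,0,0.1,0,0,0.4,0,0.1,0,0,1,0,0.1,0,0,1,0,0.1,0,0,1,0,0.1,0,0,1],
  "force": 50
}}

```text
time: 5.07
position: [504.2, 111.8, 157.6]
orientation: [0.647, 0.763, -0.0, -0.0]
wrist_force: [-1.9, -0.7, 0.9]
gripper_width: 0.286
```

{"api": "send_rows", "payload": {
  "motion": [0.33,0,-0.23,0,1,0.66,0,-0.46,0,1,1,0,-0.7,0,1,1.33,0,-0.93,0,1,1.66,0,-1.16,0,1,2,0,-1.4,0,1]
}}

```text
time: 5.57
position: [501.0, 130.0, 170.7]
orientation: [0.647, 0.762, -0.002, 0.001]
wrist_force: [-0.7, -0.5, -1.8]
gripper_width: 0.292
```

{"api": "send_rows", "payload": {
  "motion": [0.33,0,-0.23,0,1,0.66,0,-0.46,0,1,1,0,-0.7,0,1,1.33,0,-0.93,0,1,1.8,0,-1.26,0,1,2.5,0,-1.75,0,1,3,0,-2.1,0,1,3,0,-2.1,0,1]
}}

```text
time: 6.23
position: [496.6, 162.7, 193.8]
orientation: [0.646, 0.763, 0.001, 0.0]
wrist_force: [-0.1, 0.8, -1.0]
gripper_width: 0.288
```

```bash
python3 look.py 7; python3 - <<'E'
from h import *
for n,b in(('side',(150,290,200,360)),('scene',(150,290,220,380))):
    c=cap(n); cv2.imwrite(f'pics/{n}7.png',cv2.resize(c['img'][b[0]:b[1],b[2]:b[3],::-1],None,fx=4,fy=4))
E
```

```text
[496.63582231 162.68028646 193.80725029] [6.46186559e-01 7.63178936e-01 8.84562470e-04 2.44742356e-04] [-0.14877408  0.77419022 -1.03414985] 0.2875517592813844 6.2333
```

View pics/wrist7.png

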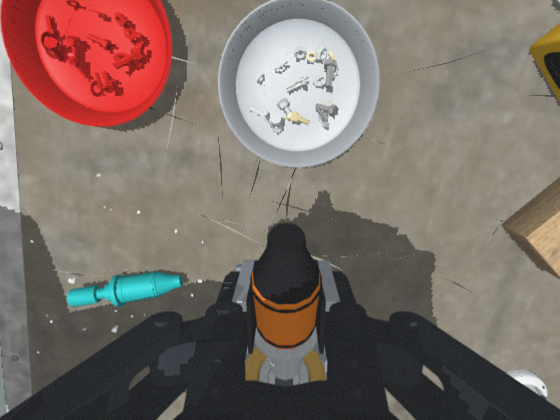

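View pics/side7.png

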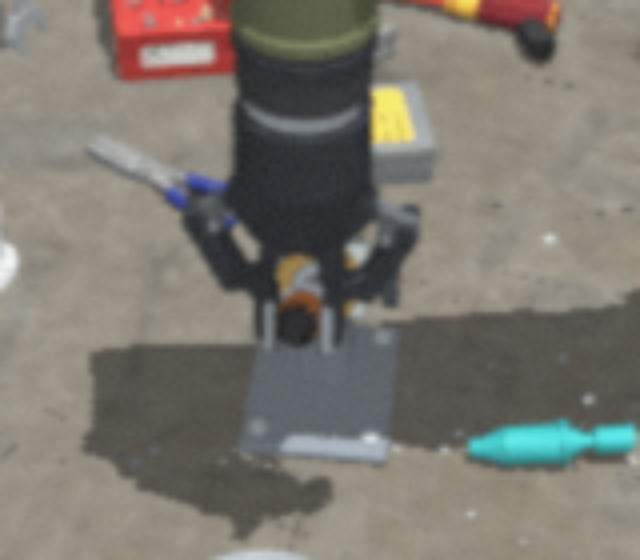

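View pics/scene7.png

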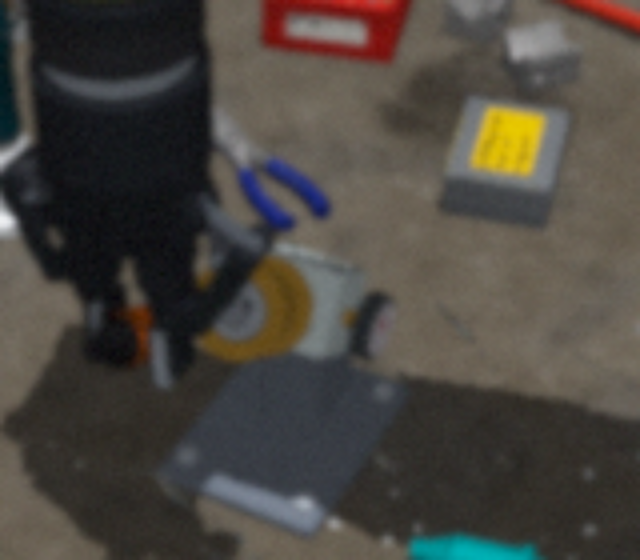

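The wrist view shows the grey dish whole, centred at about (298,85). The scene crop shows the nozzle in the jaws and the coupling apparently empty. Next I measure the dish, its hardware heights, the held nozzle's axis and the sleeve.

```bash
python3 - <<'E'
from an import *
c=dict(np.load('w7.npz')); c['k1']=float(c['k1'])
m=np.zeros((420,560),bool); m[0:180,205:395]=1
P,us,vs=cloud(c,m)
rim=P[(P[:,2]>23)&(P[:,2]<34)]
from scipy.optimize import least_squares
s=least_squares(lambda p:np.hypot(rim[:,0]-p[0],rim[:,1]-p[1])-p[2],[498,247,63],loss='soft_l1'); print('rim',len(rim),s.x.round(1),rim[:,2].max())
cx,cy=s.x[:2]; r=np.hypot(P[:,0]-cx,P[:,1]-cy)
for b in range(0,72,4):
    k=(r>=b)&(r<b+4); print(b,np.percentile(P[k,2],[5,50,95]).round(1))
print('hardware height map (rows y, cols x) 8mm')
for y in range(48,-56,-8):
    print(f'{y:4d}',' '.join('%4.0f'%np.percentile(P[k,2],97) if (k:=((P[:,0]-cx>=x)&(P[:,0]-cx<x+8)&(P[:,1]-cy>=y)&(P[:,1]-cy<y+8))).any() else '   .' for x in range(-48,48,8)))
print('nozzle'); o,a,mo,mb=axisfit(c,(240,215,330,385))
Rt=None
c2=dict(c);T=c['T'];c2['R']=T[:3,:3].T;c2['t']=-T[:3,:3].T@T[:3,3]
P2,_,_=cloud(c2,mo>0); print('orange tool frame',P2.mean(0))
import numpy as np
o2,a2,_,_,_=axisfit(c,(240,215,330,385),0)
Po,_,_=cloud(c,mo>0); t=(Po-o)@a; print(np.percentile(t,[0,1,99,100]))
E
```

```text
rim 3429 [491.8 254.   62.5] 29.560064368191263
0 [ 3.1  5.4 12.4]
4 [ 2.9  4.7 15.3]
8 [ 2.9  4.  11.5]
12 [ 2.8  4.1 12. ]
16 [ 2.9  4.3 16.5]
20 [ 2.9  4.4 19.2]
24 [ 3.   4.5 21.5]
28 [ 3.1  4.7 21.2]
32 [ 3.3  4.8 19.7]
36 [ 3.1  4.6 17.6]
40 [3.1 4.4 5.9]
44 [3.1 4.3 5.6]
48 [3.2 4.4 5.8]
52 [ 4.3  7.  11.4]
56 [11.4 16.5 21.3]
60 [21.4 25.5 28.1]
64 [26.  27.2 28.3]
68 [-1.3 -0.2  1. ]
hardware height map (rows y, cols x) 8mm
  48   29   29   27   20   15   12   12   14   21   27   29   29
  40   28   24   13    6    6    6    6    6    6   12   25   29
  32   24    9    6    6    6    6    6   16   12    6   10   25
  24   12    6    6    6   14   18   15   17   20   18    6   12
  16    6    6    6    5   16   10   12    5   19   18    6    6
   8    6    5    6   18    5    5   17    8   22   23    6    6
   0    6   16   13    6    5   17   18   12   24   24    6    6
  -8    6   11    6    5   12   12    5    5    5   13    6    6
 -16    6    6    5    5   19   17    5    6   18   21   20    5
 -24    6   11   12   15   24   17   21   11   19   18   11    5
 -32   12   11   19   25   27   18   20   14    6   18    6   13
 -40   25    8    6   23   18    8    6    6    6    6   10   24
 -48   28   25   13    6    5    6    5    6    6   13   25   28
nozzle
orange n 1673 axis pt [497.  158.9 196.8] elev,head [29.18 99.18] rms 0.27Traceback (most recent call last):
  File "<stdin>", line 14, in <module>
ValueError: too many values to unpack (expected 4)
```

```bash
python3 - <<'E'
from an import *
c=dict(np.load('w7.npz')); c['k1']=float(c['k1'])
m=np.zeros((420,560),bool); m[0:180,205:395]=1
P,us,vs=cloud(c,m); cx,cy=491.8,254
X=P-[cx,cy,0]; X=X[np.hypot(X[:,0],X[:,1])<66]
res=[]
for th in range(-30,185,5):
    h=np.array([np.cos(np.radians(th)),np.sin(np.radians(th))]); l=np.array([h[1],-h[0]])
    for ds in (-8,-4,0,4,8):
        for dl in (-8,-4,0,4,8):
            s=X[:,:2]@h-ds; q=X[:,:2]@l-dl
            f=(abs(s-14)<13)&(abs(q)>12)&(abs(q)<34)
            n=(abs(s)<54)&(abs(q)<10)
            fl=(abs(s+8)<4)&(abs(q)<8); g=(s>-5)&(s<33)&(abs(q)<6)
            res.append((np.percentile(X[f,2],99.5),th,ds,dl,np.percentile(X[fl,2],98),np.percentile(X[g,2],98)))
res.sort(); 
for r in res[:25]: print(np.round(r,1))
big=c['img'][0:180,205:395,::-1]; cv2.imwrite('pics/dish7.png',cv2.resize(big,None,fx=3,fy=3,interpolation=cv2.INTER_CUBIC))
E
```

```text
[ 17.  145.    8.    8.   18.   15.7]
[ 17.  135.    8.    8.   17.8  15.8]
[ 17.1 130.    8.   -8.   16.9  12.3]
[ 17.1 145.    8.    4.   18.   16.9]
[ 17.1 155.    8.    8.   18.   16.6]
[ 17.1 160.    8.    8.   18.   16.3]
[ 17.1 150.    8.    8.   18.   16.3]
[ 17.1 155.    8.    4.   18.   16.6]
[ 17.1 150.    8.    4.   18.   16.9]
[ 17.1 145.    8.    0.   18.   17. ]
[ 17.1 135.    8.   -8.   17.4  12. ]
[ 17.1 160.    8.    4.   18.   15.4]
[ 17.1 150.    8.    0.   18.   16.3]
[ 17.1 145.    8.   -4.   13.1  12.4]
[ 17.1 130.    4.   -8.   17.7  12.9]
[ 17.1 140.    8.   -8.   17.5  11.8]
[ 17.1 150.    8.   -4.   13.4  11.9]
[ 17.1 135.    4.   -8.   17.7  12.5]
[ 17.1 140.    4.   -8.   17.6  12.3]
[ 17.2 165.    8.    8.   18.   16.2]
[ 17.2 145.    8.   -8.   17.5  11.8]
[ 17.2 145.    4.   -4.    5.8  12.9]
[ 17.2 145.    4.   -8.   16.8  12.5]
[ 17.2 140.    8.    8.   18.   15.7]
[ 17.2 155.    8.    0.   18.   14.5]
```

View pics/dish7.png

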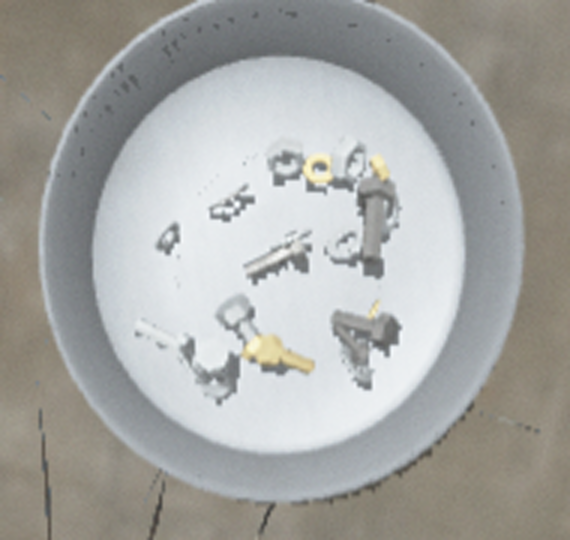

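{"api": "send_rows", "payload": {
  "motion": [3,0,-1,0,1,6,0,0,-7,1,9,0,2,-14,1,10,0,4,-21,1,10,0,6,-28,1,10,0,7,-35,1,10,0,7,-42,1,10,0,7,-49,1,10,0,7,-50.8,1,10,0,7,-50.8,1,10,0,7,-50.8,1]
}}

```text
time: 7.3
position: [479.8, 259.7, 122.5]
orientation: [0.258, 0.966, -0.0, -0.0]
wrist_force: [-1.0, -0.7, -1.1]
gripper_width: 0.29
```

```bash
python3 look.py 8; python3 - <<'E'
from an import *
c=dict(np.load('w8.npz')); c['k1']=float(c['k1'])
o,a,Po,mo,mb=axisfit(c,(235,200,335,400)); t=(Po-o)@a; print(a,np.percentile(t,[1,99]))
for n,b in(('side',(150,370,200,360)),('scene',(150,370,180,360))):
    c=cap(n); cv2.imwrite(f'pics/{n}8.png',cv2.resize(c['img'][b[0]:b[1],b[2]:b[3],::-1],None,fx=2.7,fy=2.7))
E
```

```text
[479.78161254 259.69309323 122.46723524] [ 2.57739121e-01  9.66214517e-01 -1.90520676e-04 -1.30267380e-04] [-0.96621695 -0.65578102 -1.1232574 ] 0.2897691296409464 7.3
orange n 1704 axis pt [482.3 257.7 125.6] elev,head [ 29.03 149.93] rms 0.27
[-0.75667287  0.43810258  0.4852961 ] [-8.29092906 22.72096656]
```

View pics/wrist8.png

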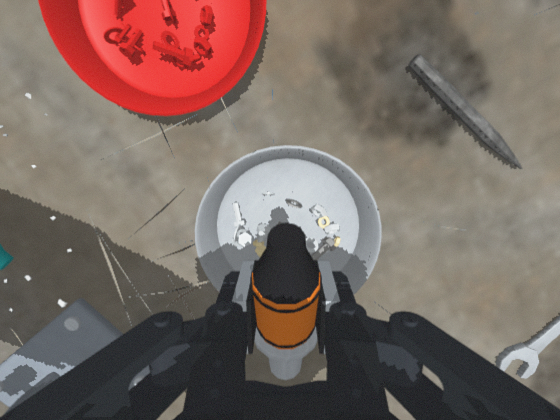

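View pics/scene8.png

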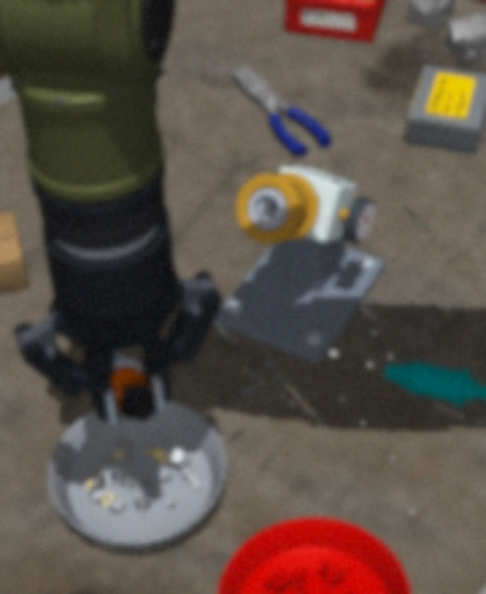

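View pics/side8.png

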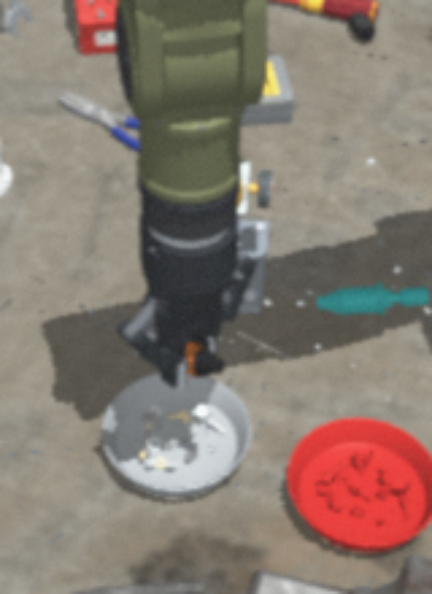

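{"api": "send_rows", "payload": {
  "motion": [0,0,2.5,0,1,0,0,4.5,0,1,0,0,6,0,1,0,0,7,0,1,0,0,7.4,0,1,0,0,7.4,0,1,0,0,7.4,0,1],
  "force": 25
}}

```text
time: 8.03
position: [480.3, 260.2, 49.2]
orientation: [0.257, 0.966, 0.0, 0.0]
wrist_force: [0.3, -0.1, -1.0]
gripper_width: 0.289
```

{"api": "send_rows", "payload": {
  "motion": [0,0,0.15,0,1,0,0,0.3,0,1,0,0,0.45,0,1,0,0,0.45,0,1],
  "force": 20
}}

```text
time: 8.37
position: [480.0, 260.0, 44.3]
orientation: [0.257, 0.966, 0.0, 0.0]
wrist_force: [-0.6, -0.8, -1.5]
gripper_width: 0.285
```

```bash
python3 look.py 9; python3 - <<'E'
from an import *
c=dict(np.load('w9.npz')); c['k1']=float(c['k1'])
o,a,Po,mo,mb=axisfit(c,(235,200,335,400)); t=(Po-o)@a; print(np.percentile(t,[1,99]))
E
```

```text
[479.95465299 260.02151417  44.30273436] [2.57000966e-01 9.66411130e-01 1.23878695e-04 1.27160657e-04] [-0.61338838 -0.75807374 -1.52098143] 0.28450255689763176 8.3667
orange n 1684 axis pt [482.5 258.   47.4] elev,head [ 28.99 150.12] rms 0.27
[-8.01353702 22.64252678]
```

View pics/wrist9.png

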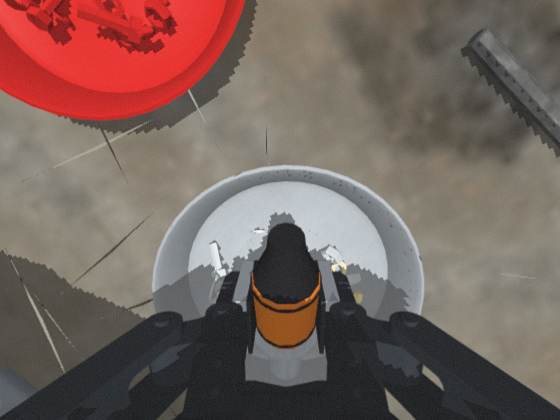

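{"api": "send_rows", "payload": {
  "motion": [0,0,0.1,0,1,0,0,0.2,0,1,0,0,0.3,0,1,0,0,0.4,0,1,0,0,0.4,0,1]
}}

```text
time: 8.83
position: [479.8, 260.1, 40.2]
orientation: [0.257, 0.966, 0.0, -0.0]
wrist_force: [-1.1, -0.4, 1.7]
gripper_width: 0.292
```

{"api": "send_rows", "payload": {
  "motion": [0.05,0,0.1,0,1,0.1,0,0.2,0,1,0.15,0,0.3,0,1,0.2,0,0.4,0,1,0.2,0,0.4,0,1]
}}

```text
time: 9.25
position: [478.4, 261.2, 36.9]
orientation: [0.257, 0.966, 0.0, 0.0]
wrist_force: [-3.6, -0.6, 9.0]
gripper_width: 0.289
```

```bash
python3 look.py 10; python3 - <<'E'
from an import *
c=dict(np.load('w10.npz')); c['k1']=float(c['k1'])
o,a,Po,mo,mb=axisfit(c,(235,200,335,400)); t=(Po-o)@a; print(np.percentile(t,[1,99]))
for n in('side','scene'):
    c=cap(n); b=(230,370,170,320); cv2.imwrite(f'pics/{n}10.png',cv2.resize(c['img'][b[0]:b[1],b[2]:b[3],::-1],None,fx=4,fy=4))
E
```

```text
[478.4249393  261.18086878  36.93437992] [2.56959432e-01 9.66422051e-01 2.25674158e-04 4.67037121e-04] [-3.64505815 -0.62893308  9.01419686] 0.28867983048135076 9.25
orange n 1950 axis pt [480.5 259.5  40.7] elev,head [ 25.92 149.8 ] rms 0.29
[-8.75940606 21.98635852]
```

View pics/side10.png

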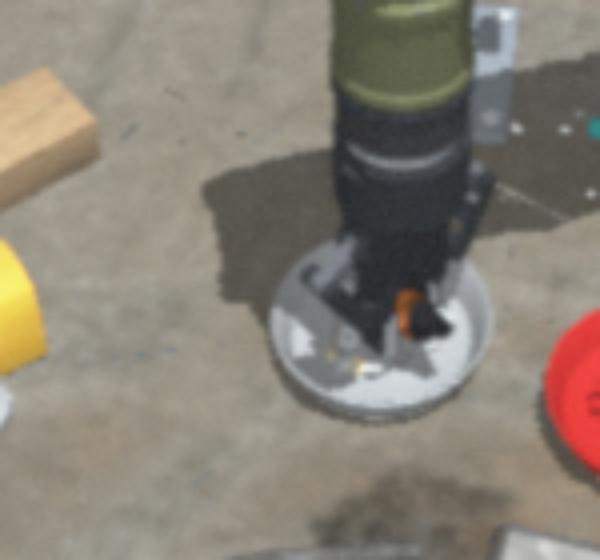

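View pics/wrist10.png

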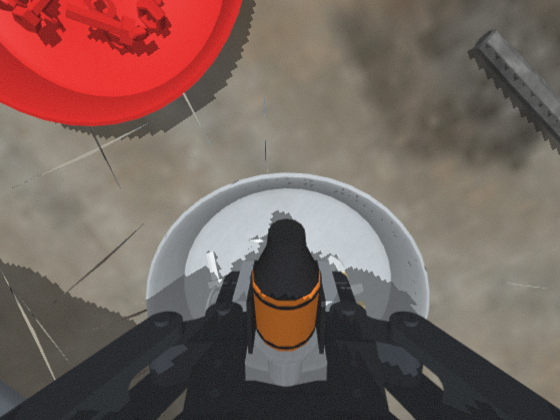

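{"api": "send_rows", "payload": {
  "motion": [0.05,0,0.1,0,1,0.1,0,0.2,0,1,0.15,0,0.3,0,1,0.18,0,0.35,0,1,0.18,0,0.35,0,1]
}}

```text
time: 9.82
position: [476.7, 262.2, 33.5]
orientation: [0.257, 0.966, 0.0, 0.0]
wrist_force: [-3.0, 0.4, 9.3]
gripper_width: 0.283
```

```bash
python3 look.py 11; python3 - <<'E'
from an import *
c=dict(np.load('w11.npz')); c['k1']=float(c['k1'])
o,a,Po,mo,mb=axisfit(c,(235,200,335,400)); t=(Po-o)@a; print(np.percentile(t,[1,99]))
E
```

```text
[476.71871778 262.16131081  33.45392867] [2.56938596e-01 9.66427631e-01 3.16966014e-04 3.01521357e-04] [-2.98690168  0.39905094  9.25415414] 0.28310403086788344 9.8167
orange n 2288 axis pt [478.  260.9  38. ] elev,head [ 22.58 149.97] rms 0.32
[-10.09648686  20.90595587]
```

{"api": "send_rows", "payload": {
  "motion": [0.05,0,0.1,0,1,0.1,0,0.2,0,1,0.1,0,0.2,0,1]
}}

```text
time: 10.12
position: [475.7, 262.7, 31.3]
orientation: [0.257, 0.966, 0.0, 0.0]
wrist_force: [-3.6, 0.8, 7.9]
gripper_width: 0.286
```

{"api": "send_rows", "payload": {
  "motion": [0.03,0,0.08,0,1,0.06,0,0.16,0,1,0.06,0,0.16,0,1]
}}

```text
time: 10.37
position: [475.0, 263.0, 29.7]
orientation: [0.257, 0.966, 0.0, -0.0]
wrist_force: [-4.9, -0.2, 7.3]
gripper_width: 0.288
```

```bash
python3 look.py 12; python3 - <<'E'
from an import *
c=dict(np.load('w12.npz')); c['k1']=float(c['k1'])
o,a,Po,mo,mb=axisfit(c,(235,200,335,400)); t=(Po-o)@a; print(np.percentile(t,[1,99]))
E
```

```text
[475.04529936 263.00712192  29.66175546] [ 2.56882897e-01  9.66442482e-01  3.25561737e-04 -2.28464373e-06] [-4.93173794 -0.18876077  7.31975968] 0.2882231008527622 10.3667
orange n 2612 axis pt [475.7 262.1  34.9] elev,head [ 19.15 149.93] rms 0.34
[-11.13830766  20.17234083]
```

View pics/wrist12.png

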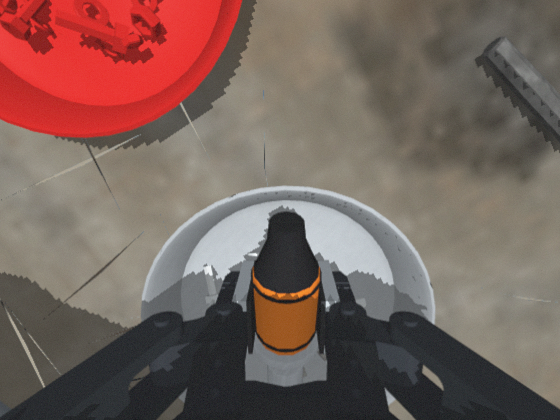

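{"api": "send_rows", "payload": {
  "motion": [0.1,0,0.08,0,1,0.15,0,0.16,0,1,0.2,0,0.24,0,1,0.2,0,0.24,0,1]
}}

```text
time: 10.75
position: [473.9, 263.7, 27.2]
orientation: [0.257, 0.966, 0.0, 0.001]
wrist_force: [-1.7, -0.1, 6.4]
gripper_width: 0.288
```

```bash
python3 look.py 13; python3 - <<'E'
from an import *
c=dict(np.load('w13.npz')); c['k1']=float(c['k1'])
o,a,Po,mo,mb=axisfit(c,(235,180,335,400)); t=(Po-o)@a; print(np.percentile(t,[1,99]))
m=np.zeros((420,560),bool); m[160:330,130:445]=1
for n in('side','scene'):
    c=cap(n); m=np.zeros((420,560),bool)
    if n=='side': m[280:345,228:303]=1
    else: m[290:365,190:275]=1
    for tag,cc in(('before',dict(np.load(n+'0.npz'))),('now',c)):
        P,us,vs=cloud(cc,m); k=(P[:,2]>24)&(P[:,2]<31)&(np.hypot(P[:,0]-491.8,P[:,1]-254)<72)&(np.hypot(P[:,0]-491.8,P[:,1]-254)>55); Q=P[k]
        Q=Q[(Q[:,1]>265)] 
        s=least_squares(lambda p:np.hypot(Q[:,0]-p[0],Q[:,1]-p[1])-63.5,[492,254],loss='soft_l1'); print(n,tag,len(Q),s.x.round(1))
E
```

```text
[473.91267443 263.74282102  27.24185228] [2.57006356e-01 9.66409481e-01 1.26263988e-04 6.57351607e-04] [-1.71797826 -0.11437311  6.36888168] 0.28786451661639073 10.75
orange n 2811 axis pt [474.2 263.1  32.8] elev,head [ 16.9  149.92] rms 0.35
[-12.1134898   19.60463846]
side before 75 [493.5 254.8]
side now 74 [493.1 255.2]
scene before 137 [492.5 254.5]
scene now 101 [492.5 254.8]
```

{"api": "send_rows", "payload": {
  "motion": [0.05,0,0.1,0,1,0.08,0,0.2,0,1,0.1,0,0.25,0,1,0.1,0,0.25,0,1]
}}

```text
time: 11.23
position: [473.0, 264.3, 24.7]
orientation: [0.257, 0.966, 0.0, 0.001]
wrist_force: [-1.3, -0.7, 5.8]
gripper_width: 0.286
```

```bash
python3 look.py 14; python3 - <<'E'
from an import *
c=dict(np.load('w14.npz')); c['k1']=float(c['k1'])
o,a,Po,mo,mb=axisfit(c,(235,180,335,400)); t=(Po-o)@a; print(np.percentile(t,[1,99]))
E
```

```text
[473.00580382 264.2546501   24.71677383] [2.57011245e-01 9.66408242e-01 1.54544135e-04 5.52493561e-04] [-1.33214127 -0.66861862  5.84477118] 0.2863799854463623 11.2333
orange n 2991 axis pt [472.9 263.8  30.5] elev,head [ 14.68 149.95] rms 0.39
[-12.28789984  19.11972884]
```

{"api": "send_rows", "payload": {
  "motion": [0.03,0,0.1,0,1,0.06,0,0.2,0,1,0.08,0,0.25,0,1,0.08,0,0.25,0,1]
}}

```text
time: 11.62
position: [472.2, 264.7, 22.2]
orientation: [0.257, 0.966, 0.0, 0.0]
wrist_force: [-2.0, -0.1, 6.1]
gripper_width: 0.287
```

```bash
python3 look.py 15; python3 - <<'E'
from an import *
c=dict(np.load('w15.npz')); c['k1']=float(c['k1'])
o,a,Po,mo,mb=axisfit(c,(235,180,335,400)); t=(Po-o)@a; print(np.percentile(t,[1,99]))
E
```

```text
[472.21479755 264.72248445  22.22530525] [2.56972448e-01 9.66418601e-01 2.10318559e-04 4.52401239e-04] [-1.95655722 -0.06391974  6.09512247] 0.2873084847034526 11.6167
orange n 3184 axis pt [471.9 264.4  28.2] elev,head [ 12.49 149.93] rms 0.39
[-12.9043669   18.54308181]
```

{"api": "send_rows", "payload": {
  "motion": [0,0,0,0,0.42,0,0,0,0,0.4,0,0,0,0,0.38,0,0,0,0,0.36,0,0,0,0,0.34,0,0,0,0,0.32,0,0,0,0,0.28,0,0,0,0,0.24,0,0,0,0,0.2,0,0,0,0,0.15,0,0,0,0,0.1,0,0,0,0,0.1]
}}

```text
time: 12.67
position: [471.9, 264.6, 21.7]
orientation: [0.257, 0.966, 0.0, 0.0]
wrist_force: [-0.2, 0.3, 0.1]
gripper_width: 0.449
```

```bash
python3 look.py 16; python3 - <<'E'
from an import *
c=dict(np.load('w16.npz')); c['k1']=float(c['k1'])
o,a,Po,mo,mb=axisfit(c,(235,180,335,400)); t=(Po-o)@a; print(np.percentile(t,[1,99]))
E
```

```text
[471.88217744 264.55758572  21.69535878] [2.56945663e-01 9.66425851e-01 1.49248644e-05 2.08382740e-05] [-0.22350229  0.33377899  0.05948016] 0.4489399017043657 12.6667
orange n 3318 axis pt [470.7 264.8  26.5] elev,head [ 10.31 150.06] rms 0.43
[-15.93429645  18.23216493]
```

View pics/wrist16.png

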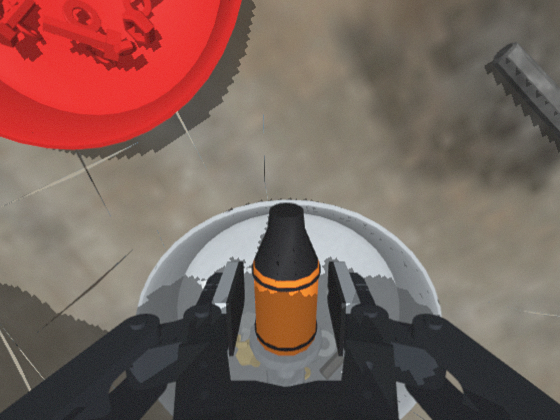

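The nozzle is released; it settled only about 2 mm and lies in the dish at about 10°. I lift straight up.

{"api": "send_rows", "payload": {
  "motion": [0,0,-1,0,0.1,0,0,-2,0,0.1,0,0,-4,0,0.1,0,0,-7,0,0.1,0,0,-10,0,0.1,0,0,-14,0,0,0,0,-18,0,0,0,0,-20,0,0,0,0,-20,0,0]
}}

```text
time: 13.47
position: [474.8, 266.2, 228.9]
orientation: [0.257, 0.966, 0.004, 0.004]
wrist_force: [0.8, -0.6, 0.1]
gripper_width: 0.5
```

{"api": "send_rows", "payload": {
  "motion": [-3,-3,-2,0,0,-6,-6,-4,0,0,-9,-9,-4,0,0,-12,-12,-4,0,0,-12,-12,-4,0,0,-12,-12,-4,0,0]
}}

```text
time: 13.97
position: [516.8, 98.0, 262.0]
orientation: [0.259, 0.966, -0.0, 0.0]
wrist_force: [-0.2, -0.7, -0.6]
gripper_width: 0.499
```

```bash
python3 look.py 17; python3 - <<'E'
from h import *
from scipy.optimize import least_squares
for n in('side','scene'):
    c=cap(n); save(c,n+'17.png'); np.savez(n+'17.npz',**{k:c[k] for k in['img','range_z','camera_matrix','k1','R','t']})
E
```

```text
[516.78979409  97.98068839 261.98907651] [ 2.59250693e-01  9.65810007e-01 -1.92841958e-04  2.68260564e-04] [-0.16785094 -0.66207081 -0.57565305] 0.49856064850779236 13.9667
```

View pics/scene17.png

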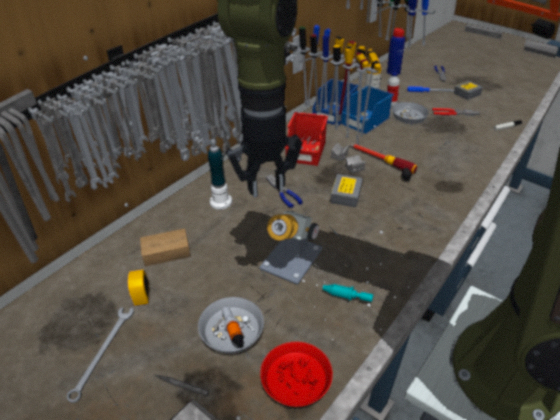

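View pics/wrist17.png

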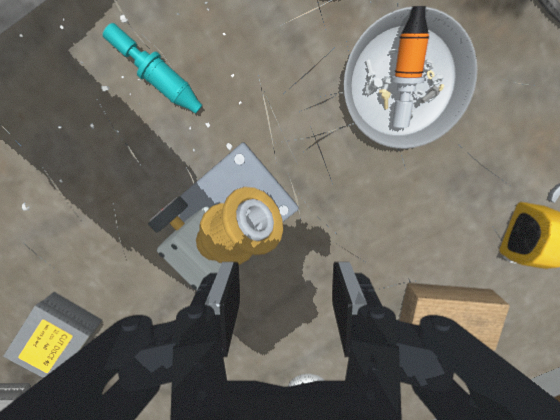

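View pics/side17.png

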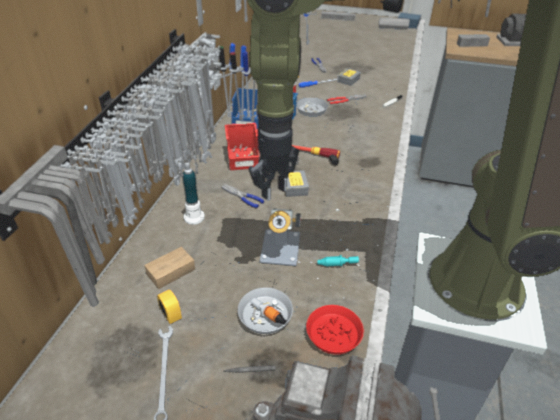

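The nozzle lies in the grey dish: in the wrist view the plug is at (403,115) and the tip at (418,12), by the rim. The socket is empty, with its mouth at (258,215). I check the tip against the rim, the sleeve position, and whether the dish and bystanders moved.

```bash
python3 - <<'E'
from an import *
c=dict(np.load('w17.npz')); c['k1']=float(c['k1'])
o,a,Po,mo,mb=axisfit(c,(380,0,445,90))
# refit with heading start 150
p0=None
V=Po-Po.mean(0)
def f(p):
    a=np.array([np.cos(p[3])*np.cos(p[2]),np.sin(p[3])*np.cos(p[2]),np.sin(p[2])]); q=Po-np.array([p[0],Po[:,1].mean(),p[1]]); return np.linalg.norm(np.cross(q,a),axis=1)-13
m=Po.mean(0); s=least_squares(f,[m[0],m[2]-10,.1,2.6],loss='soft_l1'); p=s.x; print('noz',p[:2].round(1),np.degrees(p[2:]).round(1))
for u,v in((418,14),(418,8),(412,50),(403,125)): print((u,v),pt(c,u,v).round(1), np.hypot(*(pt(c,u,v)[:2]-[491.8,254])).round(1))
# sleeve front
o=np.array([506.6,94.3,157.]); e,h=np.radians([34.7,99.4]); a=np.array([np.cos(h)*np.cos(e),np.sin(h)*np.cos(e),np.sin(e)])
M=np.zeros((420,560),bool); M[180:265,190:290]=1
P,us,vs=cloud(c,M); t=(P-o)@a; r=np.linalg.norm(P-o-np.outer(t,a),axis=1)
for b in range(-70,-10,2):
    k=(t>=b)&(t<b+2)&(r<32)
    if k.sum()>3: print(b,k.sum(),np.percentile(r[k],[10,50,95]).round(1),np.median(c['img'][vs[k],us[k]],axis=0))
# bystanders: image diff
for n in('side','scene'):
    A=np.load(n+'0.npz'); B=np.load(n+'17.npz')
    for nm,bx in {'side':{'dish':(232,283,302,340),'wood':(140,242,202,290),'box':(284,172,312,200)},'scene':{'dish':(192,292,270,358),'wood':(135,225,195,268),'box':(325,172,367,210),'tape':(125,262,155,310)}}[n].items():
        u0,v0,u1,v1=bx; ga=cv2.cvtColor(A['img'][v0:v1,u0:u1],cv2.COLOR_RGB2GRAY).astype(np.float32); gb=cv2.cvtColor(B['img'][v0:v1,u0:u1],cv2.COLOR_RGB2GRAY).astype(np.float32)
        w=cv2.createHanningWindow((u1-u0,v1-v0),cv2.CV_32F)
        print(n,nm,'shift px',np.round(cv2.phaseCorrelate(ga,gb,w),2), 'mean abs',np.abs(ga-gb).mean().round(1))
    Q={}
    for tag,cc in(('before',dict(A)),('now',dict(B))):
        M=np.zeros((420,560),bool)
        if n=='side': M[280:345,228:303]=1
        else: M[290:365,190:275]=1
        P,_,_=cloud(cc,M); rr=np.hypot(P[:,0]-491.8,P[:,1]-254); Q=P[(P[:,2]>24)&(P[:,2]<31)&(rr<72)&(rr>55)]
        s=least_squares(lambda p:np.hypot(Q[:,0]-p[0],Q[:,1]-p[1])-63.5,[492,254],loss='soft_l1'); print(n,tag,len(Q),s.x.round(1))
E
```

```text
orange n 833 axis pt [476.1 261.5  25.6] elev,head [  9.87 150.23] rms 0.75
noz [476.1  25.6] [  9.9 150.2]
(418, 14) [441.8 279.6  39.6] 56.1
(418, 8) [437.4 281.7  39.3] 61.0
(412, 50) [466.6 263.2  39. ] 26.9
(403, 125) [527.7 231.7  24.9] 42.2
-64 30 [26.4 26.7 27.1] [119. 101.  58.]
-62 80 [26.4 27.  27.6] [124.5 103.   58. ]
-60 534 [21.  24.2 27. ] [126. 104.  59.]
-58 282 [20.4 23.1 26.2] [126.5 105.   59. ]
-56 68 [19.9 20.5 21.2] [160.  130.5  68.5]
-54 66 [20.  20.5 21.2] [168.  138.   74.5]
-52 71 [19.9 20.5 21.2] [166. 136.  72.]
-50 73 [19.9 20.4 21.5] [171. 140.  75.]
-48 77 [19.9 20.5 21.3] [174. 142.  76.]
-46 72 [19.6 20.5 21.2] [173.  142.   77.5]
-44 81 [ 9.3 20.4 21.5] [172. 140.  80.]
-42 93 [ 9.2 20.3 21.2] [169. 140.  80.]
-40 73 [ 9.1 20.3 21.4] [179. 155.  83.]
-38 47 [ 9.  20.2 21.3] [182. 154.  85.]
-36 27 [ 7.4  9.2 10. ] [181. 188. 194.]
-34 24 [ 7.2  9.2 15.6] [180.  187.5 194.5]
-32 39 [ 7.9  9.3 16.6] [181. 187. 194.]
-30 74 [ 6.6  9.1 16.9] [173. 179. 185.]
-28 117 [ 7.9  9.7 27.5] [170. 153. 156.]
-26 211 [ 9.4 26.9 27.7] [165. 151.  87.]
-24 1351 [16.7 22.1 27. ] [189. 157.  84.]
-22 1094 [11.1 18.3 25.3] [190. 162.  88.]
-20 167 [11.  12.8 15.4] [183. 191. 198.]Traceback (most recent call last):
  File "<stdin>", line 24, in <module>
    return _wrapfunc(a, 'round', decimals=decimals, out=out)
    return _wrapit(obj, method, *args, **kwds)
    conv = _array_converter(obj)
ValueError: setting an array element with a sequence. The requested array has an inhomogeneous shape after 1 dimensions. The detected shape was (2,) + inhomogeneous part.
```

```bash
python3 - <<'E'
from an import *
for n in('side','scene'):
    A=np.load(n+'0.npz'); B=np.load(n+'17.npz')
    for nm,bx in {'side':{'wood':(140,242,202,290),'box':(284,172,312,200),'pliers':(218,182,268,210)},'scene':{'wood':(135,225,195,268),'box':(325,172,367,210)}}[n].items():
        u0,v0,u1,v1=bx; ga=cv2.cvtColor(A['img'][v0:v1,u0:u1],cv2.COLOR_RGB2GRAY).astype(np.float32); gb=cv2.cvtColor(B['img'][v0:v1,u0:u1],cv2.COLOR_RGB2GRAY).astype(np.float32)
        (d,resp)=cv2.phaseCorrelate(ga,gb,cv2.createHanningWindow((u1-u0,v1-v0),cv2.CV_32F))
        print(n,nm,np.round(d,2),round(resp,2))
    for tag,cc in(('before',dict(A)),('now',dict(B))):
        M=np.zeros((420,560),bool)
        if n=='side': M[280:345,228:303]=1
        else: M[290:365,190:275]=1
        P,_,_=cloud(cc,M); rr=np.hypot(P[:,0]-491.8,P[:,1]-254); Q=P[(P[:,2]>24)&(P[:,2]<31)&(rr<72)&(rr>55)]
        s=least_squares(lambda p:np.hypot(Q[:,0]-p[0],Q[:,1]-p[1])-63.5,[492,254],loss='soft_l1'); print(n,tag,len(Q),s.x.round(1))
s=ctrl.read_state(); print(s['time'],abs(s['qvel']).max(),s['wrist_force'])
E
```

```text
side wood [-0.08 -0.1 ] 0.98
side box [-0.06 -0.18] 0.88
side pliers [-0.05 -0.21] 0.79
side before 208 [493.6 255.2]
side now 215 [493.4 255.3]
scene wood [0.02 0.67] 1.04
scene box [ 0.53 -0.02] 0.93
scene before 366 [492.6 254.8]
scene now 362 [492.6 254.8]
14.1167 0.020725670131777025 [-0.20615618  1.14427025  0.39780702]
```

```bash
python3 -c "
from plant import ctrl
print(ctrl.finish_job())"
```

```text
the job is handed in; nothing more can be done
None
```

The orange nozzle is off the outlet and lying in the grey parts dish, and the job was handed in at about 14 s of robot time.

**How it was done:**
- The moves couldn't lean the tool, so I straddled the nozzle with upright fingers. The fingertips drew the sleeve back by its front rim until the nozzle popped.
- I gripped the orange part and pulled it out along the axis.
- I set the plug end on the dish floor, pivoted the nozzle down to about 12° and let go slowly. It settled about 2 mm.

**Last checks:**
- **Sleeve:** fully forward. Its rims and groove read where they did at the start, to within about 1 mm, and the socket is empty.
- **Nozzle:** inside the dish, resting at about 10° nose-up, with its tip about 2 mm inside the rim.
- **Dish:** its position is unchanged to within 0.3 mm in both fixed cameras.
- **Box, wood block and pliers:** unchanged within 0.2 pixel in the side view. The scene view disagreed slightly, reading 0.5 to 0.7 pixel for the box and the wood block. I put that down to changed shadows, since the arm did not go near either. The pliers were checked only in the side view.
- **Arm:** clear of everything, with no contact force beyond sensor noise.

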